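# Free a jammed T-post and hang it on the rack

## Robot

A 6-joint arm with a two-finger parallel gripper is mounted at the origin on the work surface. World frame = base frame: x ahead of the robot, y to its left, z up, the work surface at z = 0. Lengths are in mm, angles in rad, forces in N, time in s.
With the tool pointing down it reaches from about 325 to 775 mm from the base axis. Payload 5.5 kg.
Tool frame: the origin (TCP) lies at the very end of the fingers, on their centre line; the grasp point (between the pads) lies hold_point_z behind it (hold_point_z is the distance from the TCP to the grasp point, in mm); z points along the fingers, y is the direction in which the jaws open and shut (so a half turn about z gives the same grasp; the last joint's range is limited). The gripper opens to 88 mm and grips with 3 to 60 N. Pads are 20 mm wide; open, the fingers measure 115 mm over their backs; the gripper's body (75 mm by 178 mm) begins 61 mm behind the grasp point.
Start: joints at [-1.288, 0.091, 1.231, -0, 1.82, -0.057], TCP at [199.979, -565.707, 222.631] pointing down, gripper open.
Joint ranges: [-2.87, 2.87], [-0.86, 2.18], [0.17, 2.46], [-1.51, 4.65], [0.06, 2.69], [-2.65, 2.65]. Speed limits (rad/s): [2.57, 2.57, 3.01, 3.14, 3.14, 3.14].

## Interface

Orientations are given as a unit quaternion [x, y, z, w].
In Python, from plant import read_state, get_image, camera_params, hand_in, hold_point_z gives the robot as it stands.
- The arm moves only by the tool servo_tool, never from a script. Its argument "targets" is a list of rows, each an object with "delta_pos": the shift along the world's x, y, z scaled (see below), a list of three; "twist": the turn about the world's z scaled (see below); "hand": the closure, from 0 (fully open) to 1 (shut). In form: [{"delta_pos": [tx, ty, tz], "twist": twist, "hand": hand}, ...]. A call has 1 to 10 rows; each row shifts and turns the commanded pose from where the row before left it; what a row does not reach is not made up. The controller multiplies each number of a shift by 400 mm and each number of a turn by 30 degrees. A row lasts 1/12 s, in which the tool goes at most 41.7 mm and 7.16 degrees, less where a joint would pass 70% of its speed; a pose out of reach is approached as far as the arm can. A call with a number of a shift or a turn outside -1 to 1 is refused whole. A call with a gripper value outside its range is refused whole. The fingers move at their own pace and stop on an object; "force" is the grip in N (left out, the last holds). Time passes only in rows, so rows that do not move let the fingers close. It gives the time, the measured TCP pose, the force and the opening at its end, in the units of the state.
- read_state(): the state, without advancing time (a new reading comes with each control period).
- get_image(name): name is "side" or "top" or "wrist"; returns (picture, depth): 384x512x3 uint8, red, green, blue; 384x512 float32, mm along the optical axis (not along the pixel's ray), 0 where there is no reading.
- camera_params(name): a dict with "K" (3x3 intrinsics, pixels), "xyz" and "rotation" of the camera in the world. Camera axes: x right, y down, z forward; pixel columns grow to the right and rows downward; lengths in mm; the calibration is good to about 2 mm. A picture is of the moment at which its call begins: read the wrist's pose just before it. camera_params takes no time and is no camera call; for the wrist camera it gives the pose at the moment of the call.
- hand_in(): hands the job in, once; it reports no verdict.
The state is a dict: "clock": time; "joint_pos": joint angles; "joint_vel": joint speeds; "joint_efforts": joint torques, N m; "tcp_pos": TCP position; "tcp_rot": TCP orientation; "wrist_force": force on the tool from outside, world axes, zero at the start; "ft_torque": the same for the moment, N m; "gripper_width": finger opening in mm.
Only numpy, scipy, OpenCV 4.12 (cv2) and the standard library are available. Lean on these libraries where they do the work, as an engineer would, in place of code of your own. Each camera call takes 0.05 s, during which the arm holds its last target.

## Task

The red-handled T-post is jammed in its grey bench socket and will not come out by a straight pull. Rock it from side to side, along the line of its handle, until both brass shoes are pushed back, then draw it out and hang it upright by its handle across the two rails of the blue rack, in the empty half nearer the robot. Leave the green post hanging, and leave everything else on the bench where it is.

Things in the scene. Friction and masses are not known exactly. Their poses are not given: they have to be found in the camera images.
- post: Jammed loose T-post, 136 mm tall, about 0.4 kg: red crossbar handle 140 mm long along its y, 20 x 20 mm section, at z 116 to 136 mm; steel shank 18 x 18 mm; round foot, a level cylinder 32 mm across and 24 mm long along x, centred at z 16 mm. Origin: underside of the foot, z up. At the start it stands on the socket's floor, its axes along the socket's.
- post_grip (a point): Centre of the red handle bar, 126 mm above the underside of the post's foot (110 mm above the centre of the round foot); same axes as the post. Pinch across the bar's 20 mm thickness (along x).
- socket: Fixed grey socket, 82 x 170 mm foot plate, 62 mm tall, inner floor 6 mm up. Origin: centre of its underside. The post's foot sits in a pocket 34 mm wide along y, between cheeks 27 mm apart along x. Two brass shoes, 37 to 62 mm up, hold the shank from +y and -y and overhang the foot: each must go back about 7 mm to let it out. A straight pull only jams.
- socket_pivot (a point): Centre about which the post rocks in the socket's y-z plane: the middle of its round foot, 22 mm above the socket's underside, axes of the socket. Leaning the post 0.28 rad to one side (30 mm at the handle, some 12 to 15 N) pushes that side's shoe back about 9 mm; upright again, lean it to the other side.
- shoe_left (a joint): Slide of the brass shoe on the socket's +y side, m: 0 = tight on the shank, grows outwards (away from the post) to 0.013. Dry friction of about 35 N; it stays where it is pushed.
- shoe_right (a joint): Slide of the brass shoe on the socket's -y side, m: 0 = tight on the shank, grows outwards (away from the post) to 0.013. Dry friction of about 35 N; it stays where it is pushed.
- rack: Fixed rack, dark foot plate 230 x 110 x 8 mm; two blue rails along its x, 210 mm long, 8 mm wide, at y +34 and -34 mm (60 mm clear between), tops 140 mm above the table; 12 mm high lips at the rail ends (x +-101 mm). Origin: centre of the underside. A hung post's bar lies across both rails along y, its shank between them. The -x half, nearer the robot, is empty.
- rack_place (a point): Middle of the empty half of the rack: where the centre of the handle bar may end, 150 mm above the table (bar resting on the rails), 50 mm from the rack's centre towards its -x. Axes of the rack.
- sister_post: A loose post like the red one, but with a green handle, hanging in the half of the rack farther from the robot (its centre about 60 to 70 mm from the rack's centre along +x). Origin: underside of its foot. Leave it hanging.
- screwdriver: Loose screwdriver, about 200 mm long, lying on the bench. Leave it.
- brush: Loose flat brush, about 200 mm, wooden handle, lying at the far side. Leave it.
- wrench: Loose wrench, about 190 mm, lying on the left. Leave it.
- oil_can: Loose can, 64 mm across, 130 mm tall, standing far left. Leave it.
- screw_jar: Loose jar, 70 mm across, 90 mm tall, standing far right. Leave it.
- offcut: Loose wooden offcut, 160 x 60 x 30 mm, lying on the right. Leave it.
- mug: Loose blue mug, 80 mm across, 90 mm tall, standing on the left. Leave it.
Not all that is in view belongs to the job. What is shaped like the post but orange, purple or white is not meant.

How it is judged:
By the outcome, as a careful person would: the job done as asked, in the order asked, and still so for the second after the job is handed in, with the robot touching nothing.
It also fails if it takes over 59 s, if anything falls off the work surface, if the arm or the gripper's body presses on something with over 40 N, if the wrist force passes 120 N, or if a joint passes its speed limit or range.

## Working session

There is one attempt and no reset: what is moved stays moved. The work goes in short steps, Python scripts to look and compute and a tool call to move; the robot and the scene stay as the last step left them, time stands still between calls to the robot, and variables do not carry over. Pictures are saved under pics/ and viewed, and the job is handed in when it is done.

Besides the shell and the picture viewer there is one more tool, called after "Call:" by a JSON object that holds its "fn" and its "kwargs", one argument or row to a line. servo_tool: Moves the arm, as the interface text tells. Shifts and turns lie within -1 to 1; 1 stands for 400 mm of shift or 30 degrees of turn. Its arguments: {"type":"object","properties":{"targets":{"type":"array","items":{"type":"object","properties":{"delta_pos":{"type":"array","items":{"type":"number","minimum":-1,"maximum":1}},"twist":{"type":"number","minimum":-1,"maximum":1},"hand":{"type":"number"}}}},"force":{"type":"number"}},"required":["targets"]}

```bash
mkdir -p pics; python3 - <<'E'
from plant import *
import cv2,numpy as np
print(read_state(),hold_point_z if not callable(hold_point_z) else hold_point_z())
for n in ["top","side"]:
    im,d=get_image(n); np.savez("pics/%s0.npz"%n,im=im,d=d); cv2.imwrite("pics/%s0.png"%n,im[:,:,::-1])
    print(n,camera_params(n))
E
```

```text
{'clock': 0.0, 'joint_pos': array([-1.28771473e+00,  9.18081311e-02,  1.23185174e+00, -1.51914660e-05,
        1.81979140e+00, -5.66644447e-02]), 'joint_vel': array([-1.91366044e-04, -2.70039749e-04,  4.53720158e-04,  1.16007534e-04,
        3.76693861e-04, -6.40830019e-05]), 'joint_efforts': array([ 2.83430809e-04, -4.46453583e+01, -4.06439102e+01,  6.96845795e-02,
        2.95430166e-02, -1.75800037e-04]), 'tcp_pos': array([ 199.88110003, -565.42007712,  221.55652921]), 'tcp_rot': array([ 9.85606131e-01,  1.69055288e-01, -1.12297198e-04, -9.22527935e-04]), 'wrist_force': array([ 0.05322312, -0.37450454, -0.81193755]), 'ft_torque': array([-0.01270153, -0.02254431, -0.01302665]), 'gripper_width': 87.82782974961657} 18.700000000000003
top {'K': array([[368.40363541,   0.        , 256.00000628],
       [  0.        , 368.40363541, 186.88722049],
       [  0.        ,   0.        ,   1.        ]]), 'xyz': array([ 406.90610895,  -16.46446964, 1261.30556864]), 'rotation': array([ 0.70978241, -0.70232339,  0.03791437, -0.03890101])}
side {'K': array([[480.20234814,   0.        , 258.34935479],
       [  0.        , 480.20234814, 186.10857525],
       [  0.        ,   0.        ,   1.        ]]), 'xyz': array([ 428.92600047,  901.26924106, 1173.81188391]), 'rotation': array([-0.04915178,  0.93584335, -0.34884091,  0.00955756])}
```

View pics/top0.png

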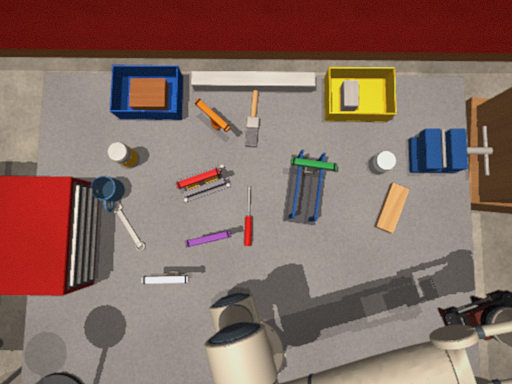

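View pics/side0.png

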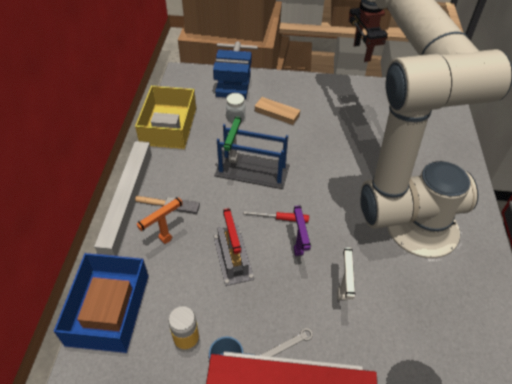

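The top view shows the red handle in its socket at about (198,178). The blue rack is around (308,188), with the green post at its far end (315,163). The screwdriver is at (248,220). Next I'll measure these.

```bash
cat > h.py <<'E'
import numpy as np,cv2
from scipy.spatial.transform import Rotation as R
def ray(cp,uv):
    uv=np.atleast_2d(np.asarray(uv,float)); d=np.c_[uv,np.ones(len(uv))]@np.linalg.inv(cp['K']).T
    return d@R.from_quat(cp['rotation']).as_matrix().T
def onz(cp,uv,z):
    d=ray(cp,uv); return cp['xyz']+d*((z-cp['xyz'][2])/d[:,2])[:,None]
def pts(cp,d,m):
    v,u=np.nonzero(m&(d>0)); return cp['xyz']+ray(cp,np.c_[u,v])*d[v,u][:,None],u,v
E
python3 - <<'E'
from h import *
from plant import camera_params
for n in ["top","side"]:
    cp=camera_params(n); f=np.load(f"pics/{n}0.npz"); im,d=f['im'],f['d']
    hsv=cv2.cvtColor(im,cv2.COLOR_RGB2HSV); H,S,V=[hsv[...,i].astype(int) for i in range(3)]
    P=cp['xyz']+ (ray(cp,np.stack(np.meshgrid(np.arange(512),np.arange(384)),-1).reshape(-1,2))*d.reshape(-1,1)); P=P.reshape(384,512,3)
    red=((H<6)|(H>174))&(S>150)&(V>60); green=(H>50)&(H<80)&(S>120); blue=(H>105)&(H<125)&(S>100)
    for nm,m,zl in [("red",red,(128,155)),("green",green,(140,175)),("rail",blue,(125,165))]:
        m=m&(P[...,2]>zl[0])&(P[...,2]<zl[1])&(P[...,0]>150)&(P[...,0]<700)&(abs(P[...,1])<400)
        if n=="side" : pass
        q=P[m]; print(n,nm,len(q),q.min(0).round(),q.max(0).round(),np.median(q,0).round(1))
        k,l,st,c=cv2.connectedComponentsWithStats(m.astype(np.uint8))
        for i in range(1,k):
            if st[i,4]<25: continue
            q=P[l==i]; uv=np.argwhere(l==i)[:,::-1].astype(np.float32)
            (cc,wh,a)=cv2.minAreaRect(uv)
            # footprint rect from xyz top
            r=cv2.minAreaRect(q[:,:2].astype(np.float32)); b=cv2.boxPoints(r)
            print("  comp",st[i],"rect xy",np.round(r[0],1),np.round(r[1],1),round(r[2],1),"zmed",np.median(q[:,2]).round(1))
            e=np.linalg.svd(q[:,:2]-q[:,:2].mean(0),full_matrices=False)[2][0]; print("    dir",e.round(3),"ang",np.degrees(np.arctan2(e[1],e[0])).round(1),q.mean(0).round(1))
im=cv2.imread("pics/top0.png"); a=cv2.resize(im[120:260,140:360],None,fx=3.6,fy=3.6,interpolation=cv2.INTER_CUBIC); cv2.imwrite("pics/topz.png",a)
im=cv2.imread("pics/side0.png"); a=cv2.resize(im[100:290,190:340],None,fx=3.1,fy=3.1,interpolation=cv2.INTER_CUBIC); cv2.imwrite("pics/sidez.png",a)
E
```

```text
top red 267 [526. 100. 128.] [583. 231. 148.] [554.9 163.7 141.5]
  comp [179 169  41  19 259] rect xy [556.7 161.7] [ 18.4 129.8] 20.3 zmed 141.5
    dir [ 0.346 -0.938] ang -69.7 [555.9 162.2 140.9]
top green 283 [ 584. -256.  143.] [ 617. -120.  167.] [ 600.4 -187.   160. ]
  comp [294 158  40  12 266] rect xy [ 601.3 -189.1] [119.6  19.2] 82.0 zmed 160.1
    dir [-0.141 -0.99 ] ang -98.1 [ 600.2 -188.1  159.1]
top rail 312 [ 430. -224.  126.] [ 645. -123.  155.] [ 518.6 -191.7  140.3]
  comp [292 166  10  51 131] rect xy [ 518.5 -137.1] [ 10.1 157.1] 82.4 zmed 140.2
    dir [-0.991  0.133] ang 172.4 [ 516.3 -136.6  140.3]
  comp [314 169   9  52 145] rect xy [ 508.5 -203.7] [ 10.3 158.6] 82.4 zmed 140.1
    dir [-0.991  0.134] ang 172.3 [ 506.1 -203.4  140.1]
side red 309 [526. 105. 128.] [584. 235. 146.] [553.9 178.  141.4]
  comp [224 210  17  44 309] rect xy [555.5 170.6] [ 18.4 135.1] 20.1 zmed 141.4
    dir [-0.336  0.942] ang 109.6 [554.2 175.1 141.1]
side green 199 [ 586. -249.  145.] [ 618. -116.  167.] [ 601.8 -170.1  158.8]
  comp [224 118  16  33 199] rect xy [ 600.7 -182.6] [134.   20.7] 82.7 zmed 158.8
    dir [0.124 0.992] ang 82.9 [ 601.9 -174.7  158.5]
side rail 411 [ 433. -223.  125.] [ 642. -120.  155.] [ 518.9 -150.7  137.6]
  comp [238 130  49  14 171] rect xy [ 509.3 -203.8] [ 14.2 156.3] 81.0 zmed 137.8
    dir [-0.99  0.14] ang 172.0 [ 505.6 -201.5  136.9]
  comp [218 140   6   7  25] rect xy [ 633.8 -151.5] [16.  10.4] 10.3 zmed 138.4
    dir [-0.975  0.22 ] ang 167.3 [ 635.7 -150.5  137.3]
  comp [232 144  52  15 194] rect xy [ 517.6 -134.7] [ 14.3 160.5] 81.7 zmed 137.4
    dir [-0.99   0.138] ang 172.1 [ 513.  -133.9  137.3]
```

View pics/topz.png

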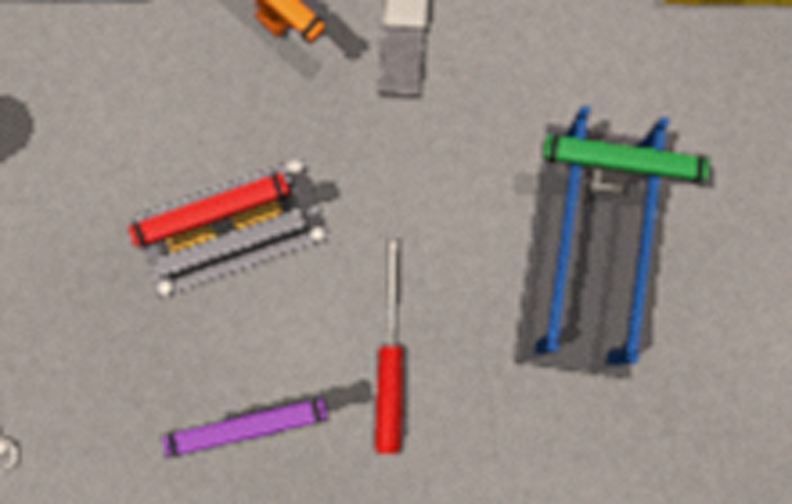

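View pics/sidez.png

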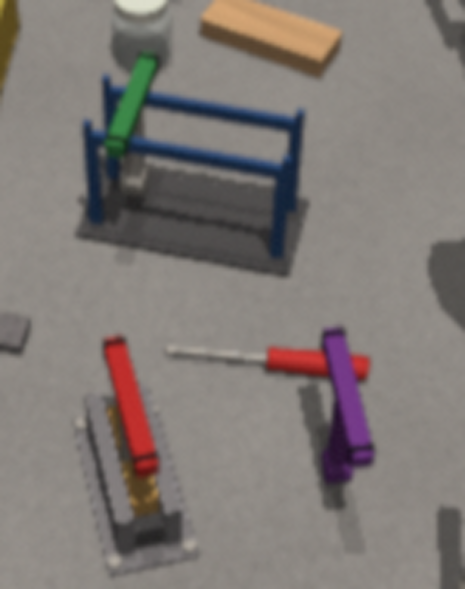

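The red handle's centre is at about (555.5, 167.5), with the socket yawed about 20°. The rack's centre is at about (537.5, -173.5), yawed about -7.7°, which puts rack_place at about (488, -167). I'll move above the handle at safe height.

Call:
{"fn": "servo_tool", "kwargs": {
  "targets": [
    {"delta_pos": [0.034, 0.07, 0], "twist": 0.116, "hand": 0},
    {"delta_pos": [0.034, 0.07, 0], "twist": 0.116, "hand": 0},
    {"delta_pos": [0.034, 0.07, 0], "twist": 0.116, "hand": 0},
    {"delta_pos": [0.034, 0.07, 0], "twist": 0.116, "hand": 0},
    {"delta_pos": [0.034, 0.07, 0], "twist": 0.116, "hand": 0},
    {"delta_pos": [0.034, 0.07, 0], "twist": 0.116, "hand": 0},
    {"delta_pos": [0.034, 0.07, 0], "twist": 0.116, "hand": 0},
    {"delta_pos": [0.034, 0.07, 0], "twist": 0.116, "hand": 0},
    {"delta_pos": [0.034, 0.07, 0], "twist": 0.116, "hand": 0},
    {"delta_pos": [0.034, 0.07, 0], "twist": 0.116, "hand": 0}
  ],
  "force": 30
}}

```text
clock: 0.93
tcp_pos: [336.2, -284.2, 222.2]
tcp_rot: [0.889, 0.457, -0.0, -0.0]
wrist_force: [0.9, -0.2, -0.2]
gripper_width: 88.1
```

Call:
{"fn": "servo_tool", "kwargs": {
  "targets": [
    {"delta_pos": [0.034, 0.07, 0], "twist": 0.116, "hand": 0},
    {"delta_pos": [0.034, 0.07, 0], "twist": 0.116, "hand": 0},
    {"delta_pos": [0.034, 0.07, 0], "twist": 0.116, "hand": 0},
    {"delta_pos": [0.034, 0.07, 0], "twist": 0.116, "hand": 0},
    {"delta_pos": [0.034, 0.07, 0], "twist": 0.116, "hand": 0},
    {"delta_pos": [0.034, 0.07, 0], "twist": 0.116, "hand": 0},
    {"delta_pos": [0.034, 0.07, 0], "twist": 0.116, "hand": 0},
    {"delta_pos": [0.034, 0.07, 0], "twist": 0.116, "hand": 0},
    {"delta_pos": [0.034, 0.07, 0], "twist": 0.116, "hand": 0},
    {"delta_pos": [0.034, 0.07, 0], "twist": 0.116, "hand": 0}
  ]
}}

```text
clock: 1.77
tcp_pos: [472.2, -4.1, 222.3]
tcp_rot: [0.712, 0.702, -0.0, -0.0]
wrist_force: [0.4, -0.0, -0.2]
gripper_width: 88.0
```

Call:
{"fn": "servo_tool", "kwargs": {
  "targets": [
    {"delta_pos": [0.034, 0.07, 0], "twist": 0.116, "hand": 0},
    {"delta_pos": [0.034, 0.07, 0], "twist": 0.116, "hand": 0},
    {"delta_pos": [0.034, 0.07, 0], "twist": 0.116, "hand": 0},
    {"delta_pos": [0.034, 0.07, 0], "twist": 0.116, "hand": 0},
    {"delta_pos": [0.034, 0.07, 0], "twist": 0.116, "hand": 0},
    {"delta_pos": [0.034, 0.07, 0], "twist": 0.116, "hand": 0},
    {"delta_pos": [0, 0, 0], "twist": 0, "hand": 0},
    {"delta_pos": [0, 0, 0], "twist": 0, "hand": 0}
  ]
}}

```text
clock: 2.43
tcp_pos: [553.4, 163.3, 221.2]
tcp_rot: [0.573, 0.819, -0.001, -0.001]
wrist_force: [0.0, 0.2, -0.4]
gripper_width: 87.9
```

```bash
python3 - <<'E'
from h import *
from plant import *
s=read_state(); print(s['clock'],s['tcp_pos'],R.from_quat(s['tcp_rot']).as_matrix().round(4).tolist(),s['wrist_force'])
cp=camera_params('wrist'); im,d=get_image('wrist'); cv2.imwrite("pics/w1.png",im[:,:,::-1]); np.savez("pics/w1.npz",im=im,d=d,**cp)
hsv=cv2.cvtColor(im,cv2.COLOR_RGB2HSV); H,S,V=[hsv[...,i].astype(int) for i in range(3)]
P=(cp['xyz']+ray(cp,np.stack(np.meshgrid(np.arange(512),np.arange(384)),-1).reshape(-1,2))*d.reshape(-1,1)).reshape(384,512,3)
m=((H<6)|(H>174))&(S>150)&(V>60)&(d>0)&(P[...,2]>136)
q=P[m]; r=cv2.minAreaRect(q[:,:2].astype(np.float32)); print(len(q),r,np.median(q[:,2]))
E
```

```text
2.4333 [553.41347352 163.31883835 221.20903338] [[-0.3428, 0.9394, -0.0025], [0.9394, 0.3428, -0.0008], [0.0001, -0.0026, -1.0]] [ 0.02912722  0.23207832 -0.40958334]
3329 ((555.66064453125, 166.47872924804688), (88.95533752441406, 123.614501953125), 53.5340690612793) 142.29924161043866
```

View pics/w1.png

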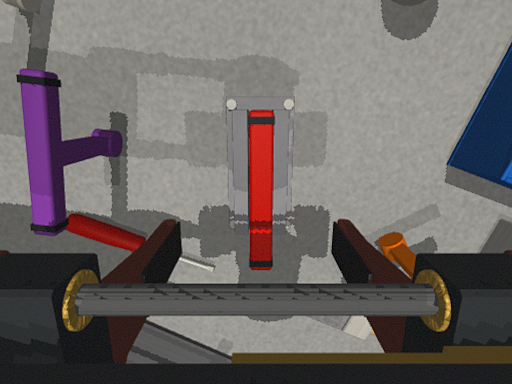

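The wrist view shows the red bar almost vertical at u≈261, rows 112–268, centred between the fingers. I'll fit its centre and axis.

```bash
python3 - <<'E'
from h import *
f=np.load("pics/w1.npz"); im,d=f['im'],f['d']; cp={k:f[k] for k in('K','xyz','rotation')}
hsv=cv2.cvtColor(im,cv2.COLOR_RGB2HSV); H,S,V=[hsv[...,i].astype(int) for i in range(3)]
m=((H<6)|(H>174))&(S>150)&(V>60); m[:,:230]=0; m[:,290:]=0; m[275:]=0
v,u=np.nonzero(m); W=onz(cp,np.c_[u,v],142)[:,:2]
r=cv2.minAreaRect(W.astype(np.float32)); print(r, cv2.fitLine(W.astype(np.float32),cv2.DIST_HUBER,0,.01,.01).ravel())
for ends in [(261,109),(261,270)]: print(onz(cp,ends,142))
# col edges per row
for row in (130,160,200,240,255):
    c=np.nonzero(m[row])[0]; print(row,c.min(),c.max(),onz(cp,[(c.min(),row),(c.max()+1,row)],142)[:,:2].round(1).tolist())
E
```

```text
((555.059326171875, 166.50506591796875), (19.276840209960938, 137.479736328125), 20.081993103027344) [ 3.4083223e-01 -9.4012415e-01  5.5367084e+02  1.7080367e+02]
[[531.40128377 231.84060905 142.        ]]
[[579.77319307 101.29942417 142.        ]]
130 249 272 [[528.1, 213.6], [545.8, 220.1]]
160 250 272 [[536.9, 191.4], [554.4, 197.8]]
200 249 271 [[547.5, 159.3], [565.7, 166.0]]
240 250 271 [[560.6, 125.3], [578.6, 131.9]]
255 250 271 [[565.5, 111.8], [583.8, 118.5]]
```

Call:
{"fn": "servo_tool", "kwargs": {
  "targets": [
    {"delta_pos": [0.005, 0.0085, -0.02], "twist": 0, "hand": 0},
    {"delta_pos": [0, 0, -0.035], "twist": 0, "hand": 0},
    {"delta_pos": [0, 0, -0.04], "twist": 0, "hand": 0},
    {"delta_pos": [0, 0, -0.04], "twist": 0, "hand": 0},
    {"delta_pos": [0, 0, -0.04], "twist": 0, "hand": 0},
    {"delta_pos": [0, 0, -0.04], "twist": 0, "hand": 0},
    {"delta_pos": [0, 0, -0.03], "twist": 0, "hand": 0},
    {"delta_pos": [0, 0, -0.025], "twist": 0, "hand": 0},
    {"delta_pos": [0, 0, 0], "twist": 0, "hand": 0.4},
    {"delta_pos": [0, 0, 0], "twist": 0, "hand": 0.6}
  ],
  "force": 30
}}

```text
clock: 3.32
tcp_pos: [555.4, 165.3, 114.5]
tcp_rot: [0.574, 0.819, -0.0, -0.0]
wrist_force: [-0.3, -0.6, 0.2]
gripper_width: 77.5
```

Call:
{"fn": "servo_tool", "kwargs": {
  "targets": [
    {"delta_pos": [0, 0, 0], "twist": 0, "hand": 1},
    {"delta_pos": [0, 0, 0], "twist": 0, "hand": 1},
    {"delta_pos": [0, 0, 0], "twist": 0, "hand": 1},
    {"delta_pos": [0, 0, 0], "twist": 0, "hand": 1},
    {"delta_pos": [0, 0, 0], "twist": 0, "hand": 1},
    {"delta_pos": [0, 0, 0], "twist": 0, "hand": 1}
  ]
}}

```text
clock: 3.82
tcp_pos: [555.7, 165.8, 114.9]
tcp_rot: [0.574, 0.819, 0.0, 0.0]
wrist_force: [0.8, -0.6, -0.2]
gripper_width: 37.9
```

Call:
{"fn": "servo_tool", "kwargs": {
  "targets": [
    {"delta_pos": [0, 0, 0], "twist": 0, "hand": 1},
    {"delta_pos": [0, 0, 0], "twist": 0, "hand": 1},
    {"delta_pos": [0, 0, 0], "twist": 0, "hand": 1},
    {"delta_pos": [0, 0, 0], "twist": 0, "hand": 1},
    {"delta_pos": [0, 0, 0], "twist": 0, "hand": 1},
    {"delta_pos": [0, 0, 0], "twist": 0, "hand": 1}
  ]
}}

```text
clock: 4.32
tcp_pos: [555.7, 165.7, 114.6]
tcp_rot: [0.574, 0.819, 0.0, 0.0]
wrist_force: [0.7, 0.3, -0.4]
gripper_width: 19.8
```

Gripped at 19.8 mm. Now I'll lean it towards +y along the handle, following the arc.

Call:
{"fn": "servo_tool", "kwargs": {
  "targets": [
    {"delta_pos": [-0.00325, 0.009, -0.0002], "twist": 0, "hand": 1},
    {"delta_pos": [-0.00325, 0.009, -0.0005], "twist": 0, "hand": 1},
    {"delta_pos": [-0.00325, 0.009, -0.0009], "twist": 0, "hand": 1},
    {"delta_pos": [-0.00325, 0.009, -0.0012], "twist": 0, "hand": 1}
  ]
}}

```text
clock: 4.65
tcp_pos: [552.4, 175.2, 114.8]
tcp_rot: [0.576, 0.818, -0.002, 0.005]
wrist_force: [5.1, -17.5, 4.8]
gripper_width: 19.8
```

Call:
{"fn": "servo_tool", "kwargs": {
  "targets": [
    {"delta_pos": [-0.00325, 0.009, -0.0016], "twist": 0, "hand": 1},
    {"delta_pos": [-0.00325, 0.009, -0.0019], "twist": 0, "hand": 1},
    {"delta_pos": [-0.00325, 0.009, -0.0023], "twist": 0, "hand": 1},
    {"delta_pos": [-0.00325, 0.009, -0.0025], "twist": 0, "hand": 1},
    {"delta_pos": [0, 0, 0], "twist": 0, "hand": 1},
    {"delta_pos": [0, 0, 0], "twist": 0, "hand": 1}
  ]
}}

```text
clock: 5.15
tcp_pos: [547.4, 190.2, 113.6]
tcp_rot: [0.575, 0.818, -0.001, 0.005]
wrist_force: [2.4, -16.4, 11.0]
gripper_width: 19.5
```

```bash
python3 - <<'E'
from h import *
from plant import *
s=read_state(); print(s['clock'],s['tcp_pos'],s['wrist_force'],s['ft_torque'])
im,d=get_image('side'); cv2.imwrite("pics/s1.png",cv2.resize(im[180:300,170:330],None,fx=4.5,fy=4.5,interpolation=cv2.INTER_CUBIC)[:,:,::-1])
im,d=get_image('wrist'); cv2.imwrite("pics/w2.png",im[:,:,::-1])
E
```

```text
5.15 [547.37027337 190.17133001 113.56905377] [  2.36757388 -16.43728287  10.98587114] [-3.01136202 -0.34560098 -0.04431307]
```

View pics/s1.png

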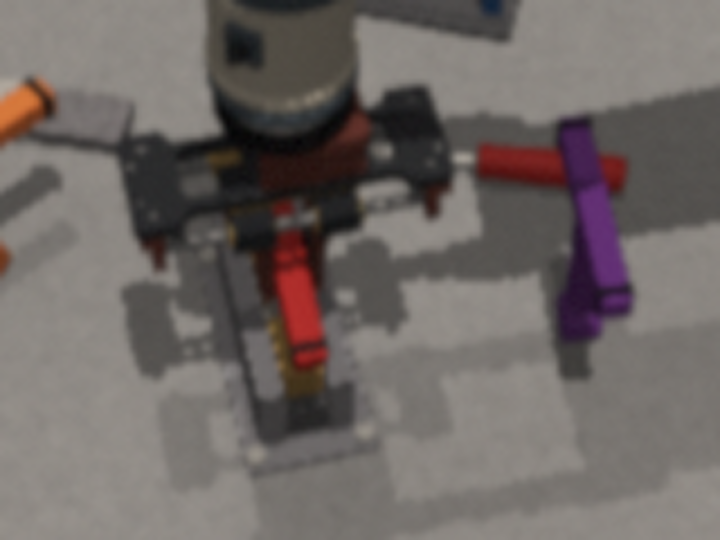

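View pics/w2.png

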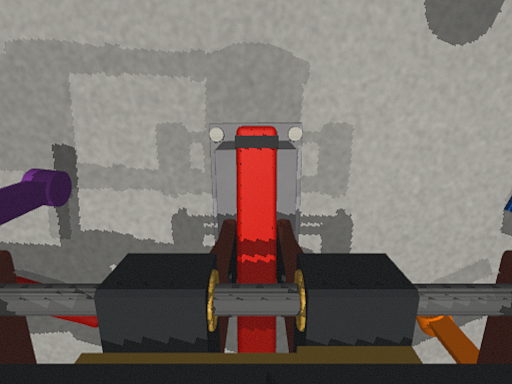

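The side and wrist views show the bar leaning. The tool lagged: it moved 26 mm against the 30 commanded. I'll measure the tilt from wrist depth.

```bash
cat > tilt.py <<'E'
from h import *
from plant import *
def tilt(save=None):
    s=read_state(); cp=camera_params('wrist'); im,d=get_image('wrist')
    if save: cv2.imwrite(save,im[:,:,::-1])
    hsv=cv2.cvtColor(im,cv2.COLOR_RGB2HSV); H,S,V=[hsv[...,i].astype(int) for i in range(3)]
    m=((H<6)|(H>174))&(S>150)&(V>60)&(d>0); m[:,:225]=0; m[:,290:]=0; m[270:]=0
    P,u,v=pts(cp,d,m); ax=np.array([-.341,.94]); 
    t=(P[:,:2]-[555.3,166.7])@ax; n=(P[:,:2]-[555.3,166.7])@[.94,.341]
    k=np.polyfit(t,P[:,2],1); r=P[:,2]-np.polyval(k,t); g=abs(r)<4; k=np.polyfit(t[g],P[g,2],1)
    print("slope rad",np.arctan(k[0]).round(3),"t range",t.min().round(1),t.max().round(1),"z at ends",np.polyval(k,[t.min(),t.max()]).round(1),"n",np.median(n).round(1))
    d0=s['tcp_pos'][:2]-[555.3,166.7]
    print(s['clock'],"tcp along",(d0@ax).round(1),"across",(d0@[.94,.341]).round(1),"z",s['tcp_pos'][2].round(1),"F",s['wrist_force'].round(1),"M",s['ft_torque'].round(2))
E
python3 -c "
from tilt import *
tilt()"
```

```text
slope rad -0.195 t range 19.4 89.1 z at ends [142.4 128.7] n -0.2
5.25 tcp along 24.8 across 0.6 z 113.6 F [  1.9 -15.7  11.7] M [-2.98 -0.29  0.03]
```

Call:
{"fn": "servo_tool", "kwargs": {
  "targets": [
    {"delta_pos": [-0.003, 0.008, -0.0015], "twist": 0, "hand": 1},
    {"delta_pos": [-0.003, 0.008, -0.0015], "twist": 0, "hand": 1},
    {"delta_pos": [-0.003, 0.008, -0.0015], "twist": 0, "hand": 1},
    {"delta_pos": [-0.003, 0.008, -0.001], "twist": 0, "hand": 1},
    {"delta_pos": [0, 0, 0], "twist": 0, "hand": 1},
    {"delta_pos": [0, 0, 0], "twist": 0, "hand": 1}
  ]
}}

```text
clock: 5.8
tcp_pos: [543.2, 201.8, 111.1]
tcp_rot: [0.576, 0.818, -0.002, 0.006]
wrist_force: [4.8, -18.4, 11.0]
gripper_width: 20.0
```

```bash
python3 -c "
from tilt import *
tilt()"
```

```text
slope rad -0.282 t range 31.6 97.3 z at ends [140.3 121.3] n -0.1
5.8 tcp along 37.1 across 0.6 z 111.1 F [  4.8 -18.4  11. ] M [-3.63 -0.69 -0.01]
```

The post leaned 0.28 rad, with a few mm of slip along the bar. Now back to upright, then over to the other side.

Call:
{"fn": "servo_tool", "kwargs": {
  "targets": [
    {"delta_pos": [0.005, -0.014, 0.0025], "twist": 0, "hand": 1},
    {"delta_pos": [0.005, -0.014, 0.0025], "twist": 0, "hand": 1},
    {"delta_pos": [0.005, -0.014, 0.003], "twist": 0, "hand": 1},
    {"delta_pos": [0.005, -0.014, 0.003], "twist": 0, "hand": 1},
    {"delta_pos": [0.005, -0.014, 0.0025], "twist": 0, "hand": 1},
    {"delta_pos": [0.005, -0.014, 0.002], "twist": 0, "hand": 1},
    {"delta_pos": [0.003, -0.009, 0.001], "twist": 0, "hand": 1},
    {"delta_pos": [0, 0, 0], "twist": 0, "hand": 1},
    {"delta_pos": [0, 0, 0], "twist": 0, "hand": 1}
  ]
}}

```text
clock: 6.6
tcp_pos: [553.7, 169.8, 114.5]
tcp_rot: [0.574, 0.819, -0.0, 0.0]
wrist_force: [-0.0, 3.3, 1.1]
gripper_width: 19.8
```

```bash
python3 -c "
from tilt import *
tilt()"
```

```text
slope rad -0.0 t range -2.8 68.7 z at ends [142.3 142.3] n -1.2
6.6 tcp along 3.5 across -0.5 z 114.5 F [-0.   3.3  1.1] M [0.74 0.   0.03]
```

Call:
{"fn": "servo_tool", "kwargs": {
  "targets": [
    {"delta_pos": [0.00325, -0.009, -0.0002], "twist": 0, "hand": 1},
    {"delta_pos": [0.00325, -0.009, -0.0005], "twist": 0, "hand": 1},
    {"delta_pos": [0.00325, -0.009, -0.0009], "twist": 0, "hand": 1},
    {"delta_pos": [0.00325, -0.009, -0.0012], "twist": 0, "hand": 1},
    {"delta_pos": [0.00325, -0.009, -0.0016], "twist": 0, "hand": 1},
    {"delta_pos": [0.00325, -0.009, -0.0019], "twist": 0, "hand": 1},
    {"delta_pos": [0.00325, -0.009, -0.0023], "twist": 0, "hand": 1},
    {"delta_pos": [0.00325, -0.009, -0.0025], "twist": 0, "hand": 1},
    {"delta_pos": [0, 0, 0], "twist": 0, "hand": 1},
    {"delta_pos": [0, 0, 0], "twist": 0, "hand": 1}
  ]
}}

```text
clock: 7.48
tcp_pos: [563.3, 145.0, 113.8]
tcp_rot: [0.573, 0.82, 0.003, -0.001]
wrist_force: [-8.1, 12.4, 15.9]
gripper_width: 19.6
```

```bash
python3 -c "
from tilt import *
tilt()"
```

```text
slope rad 0.198 t range -29.9 47.1 z at ends [140.7 156.2] n -0.8
7.4833 tcp along -23.1 across 0.1 z 113.8 F [-8.1 12.4 15.9] M [2.29 1.61 0.01]
```

Call:
{"fn": "servo_tool", "kwargs": {
  "targets": [
    {"delta_pos": [0.003, -0.008, -0.001], "twist": 0, "hand": 1},
    {"delta_pos": [0.003, -0.008, -0.001], "twist": 0, "hand": 1},
    {"delta_pos": [0.003, -0.008, -0.001], "twist": 0, "hand": 1},
    {"delta_pos": [0.003, -0.008, -0.001], "twist": 0, "hand": 1},
    {"delta_pos": [0, 0, 0], "twist": 0, "hand": 1},
    {"delta_pos": [0, 0, 0], "twist": 0, "hand": 1}
  ]
}}

```text
clock: 8.03
tcp_pos: [568.1, 131.9, 112.0]
tcp_rot: [0.573, 0.82, 0.003, -0.001]
wrist_force: [-8.7, 12.7, 14.6]
gripper_width: 19.8
```

```bash
python3 -c "
from tilt import *
tilt()"
```

```text
slope rad 0.295 t range -44.3 35.6 z at ends [138.2 162.5] n -0.8
8.0333 tcp along -37.1 across 0.2 z 112.0 F [-8.7 12.7 14.6] M [2.22 1.62 0.06]
```

Call:
{"fn": "servo_tool", "kwargs": {
  "targets": [
    {"delta_pos": [-0.005, 0.014, 0.0025], "twist": 0, "hand": 1},
    {"delta_pos": [-0.005, 0.014, 0.0025], "twist": 0, "hand": 1},
    {"delta_pos": [-0.005, 0.014, 0.0025], "twist": 0, "hand": 1},
    {"delta_pos": [-0.005, 0.014, 0.0025], "twist": 0, "hand": 1},
    {"delta_pos": [-0.005, 0.014, 0.002], "twist": 0, "hand": 1},
    {"delta_pos": [-0.005, 0.014, 0.002], "twist": 0, "hand": 1},
    {"delta_pos": [-0.003, 0.009, 0.001], "twist": 0, "hand": 1},
    {"delta_pos": [0, 0, 0], "twist": 0, "hand": 1},
    {"delta_pos": [0, 0, 0], "twist": 0, "hand": 1}
  ]
}}

```text
clock: 8.83
tcp_pos: [555.1, 166.1, 113.8]
tcp_rot: [0.574, 0.819, -0.0, -0.001]
wrist_force: [0.2, -1.8, -1.2]
gripper_width: 20.1
```

```bash
python3 -c "
from tilt import *
tilt()
im,d=get_image('side'); cv2.imwrite('pics/s2.png',cv2.resize(im[180:300,170:330],None,fx=4.5,fy=4.5,interpolation=cv2.INTER_CUBIC)[:,:,::-1])"
```

```text
slope rad 0.003 t range -7.0 69.5 z at ends [142.3 142.5] n -1.1
8.8333 tcp along -0.5 across -0.4 z 113.8 F [ 0.2 -1.8 -1.2] M [-0.54 -0.32 -0.  ]
```

View pics/s2.png

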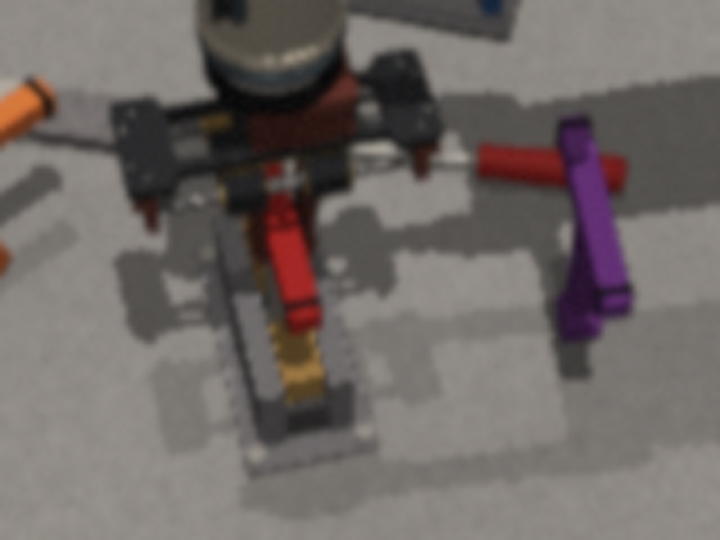

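Side view: the post is upright and the brass shoes are shifted. Next is a gentle lift, watching the force.

Call:
{"fn": "servo_tool", "kwargs": {
  "targets": [
    {"delta_pos": [0, 0, 0], "twist": 0, "hand": 1},
    {"delta_pos": [0, 0, 0.008], "twist": 0, "hand": 1},
    {"delta_pos": [0, 0, 0.012], "twist": 0, "hand": 1},
    {"delta_pos": [0, 0, 0.015], "twist": 0, "hand": 1},
    {"delta_pos": [0, 0, 0.015], "twist": 0, "hand": 1},
    {"delta_pos": [0, 0, 0], "twist": 0, "hand": 1}
  ],
  "force": 45
}}

```text
clock: 9.43
tcp_pos: [556.3, 166.1, 136.9]
tcp_rot: [0.574, 0.819, 0.001, 0.001]
wrist_force: [0.5, 0.6, -3.1]
gripper_width: 19.8
```

```bash
python3 -c "
from tilt import *
tilt()"
```

```text
slope rad 0.005 t range -6.6 69.1 z at ends [165.4 165.8] n -0.1
9.4333 tcp along -0.9 across 0.7 z 136.9 F [ 0.5  0.6 -3.1] M [-0.   -0.15 -0.01]
```

The post is out freely, with about 3 N on the wrist. I'll raise it clear above the rails.

Call:
{"fn": "servo_tool", "kwargs": {
  "targets": [
    {"delta_pos": [0, 0, 0.02], "twist": 0, "hand": 1},
    {"delta_pos": [0, 0, 0.025], "twist": 0, "hand": 1},
    {"delta_pos": [0, 0, 0.03], "twist": 0, "hand": 1},
    {"delta_pos": [0, 0, 0.04], "twist": 0, "hand": 1},
    {"delta_pos": [0, 0, 0.05], "twist": 0, "hand": 1},
    {"delta_pos": [0, 0, 0.05], "twist": 0, "hand": 1},
    {"delta_pos": [0, 0, 0.05], "twist": 0, "hand": 1},
    {"delta_pos": [0, 0, 0.05], "twist": 0, "hand": 1},
    {"delta_pos": [0, 0, 0.04], "twist": 0, "hand": 1},
    {"delta_pos": [0, 0, 0.02], "twist": 0, "hand": 1}
  ]
}}

```text
clock: 10.32
tcp_pos: [556.0, 165.8, 289.0]
tcp_rot: [0.574, 0.819, 0.002, 0.002]
wrist_force: [-0.9, 1.4, -2.8]
gripper_width: 19.9
```

Call:
{"fn": "servo_tool", "kwargs": {
  "targets": [
    {"delta_pos": [-0.006, -0.03, 0], "twist": -0.04, "hand": 1},
    {"delta_pos": [-0.008, -0.045, 0], "twist": -0.05, "hand": 1},
    {"delta_pos": [-0.012, -0.06, 0], "twist": -0.065, "hand": 1},
    {"delta_pos": [-0.012, -0.06, 0], "twist": -0.065, "hand": 1},
    {"delta_pos": [-0.012, -0.06, 0], "twist": -0.065, "hand": 1},
    {"delta_pos": [-0.012, -0.06, 0], "twist": -0.065, "hand": 1},
    {"delta_pos": [-0.012, -0.06, 0], "twist": -0.065, "hand": 1},
    {"delta_pos": [-0.012, -0.06, 0], "twist": -0.065, "hand": 1},
    {"delta_pos": [-0.012, -0.06, 0], "twist": -0.065, "hand": 1},
    {"delta_pos": [-0.012, -0.06, 0], "twist": -0.065, "hand": 1}
  ]
}}

```text
clock: 11.15
tcp_pos: [510.4, -58.1, 283.5]
tcp_rot: [0.698, 0.716, -0.001, -0.001]
wrist_force: [0.6, -0.4, -2.0]
gripper_width: 19.5
```

Call:
{"fn": "servo_tool", "kwargs": {
  "targets": [
    {"delta_pos": [-0.012, -0.06, 0], "twist": -0.065, "hand": 1},
    {"delta_pos": [-0.012, -0.06, 0], "twist": -0.065, "hand": 1},
    {"delta_pos": [-0.012, -0.06, 0], "twist": -0.065, "hand": 1},
    {"delta_pos": [-0.012, -0.05, 0], "twist": -0.065, "hand": 1},
    {"delta_pos": [-0.012, -0.04, 0], "twist": -0.053, "hand": 1},
    {"delta_pos": [-0.012, -0.03, 0], "twist": 0, "hand": 1},
    {"delta_pos": [0, -0.015, 0], "twist": 0, "hand": 1},
    {"delta_pos": [0, 0, 0], "twist": 0, "hand": 1},
    {"delta_pos": [0, 0, 0], "twist": 0, "hand": 1}
  ]
}}

```text
clock: 11.9
tcp_pos: [482.5, -182.3, 284.0]
tcp_rot: [0.754, 0.657, -0.0, -0.001]
wrist_force: [-0.8, -0.2, -3.2]
gripper_width: 19.5
```

```bash
python3 - <<'E'
from h import *
from plant import *
s=read_state(); M=R.from_quat(s['tcp_rot']).as_matrix(); print(s['clock'],s['tcp_pos'],np.degrees(np.arctan2(M[1,1],M[0,1])),s['wrist_force'])
for n in ("top","side","wrist"):
    im,d=get_image(n); cp=camera_params(n); np.savez(f"pics/{n}3.npz",im=im,d=d,**cp); 
    if n=="top": im=cv2.resize(im[120:260,220:400],None,fx=4.2,fy=4.2,interpolation=cv2.INTER_CUBIC)
    if n=="side": im=cv2.resize(im[60:220,180:340],None,fx=3.7,fy=3.7,interpolation=cv2.INTER_CUBIC)
    cv2.imwrite(f"pics/{n}3.png",im[:,:,::-1])
E
```

```text
11.9 [ 482.52408464 -182.30282784  283.96540717] -7.790048241209672 [-0.75670896 -0.17105636 -3.22492985]
```

View pics/side3.png

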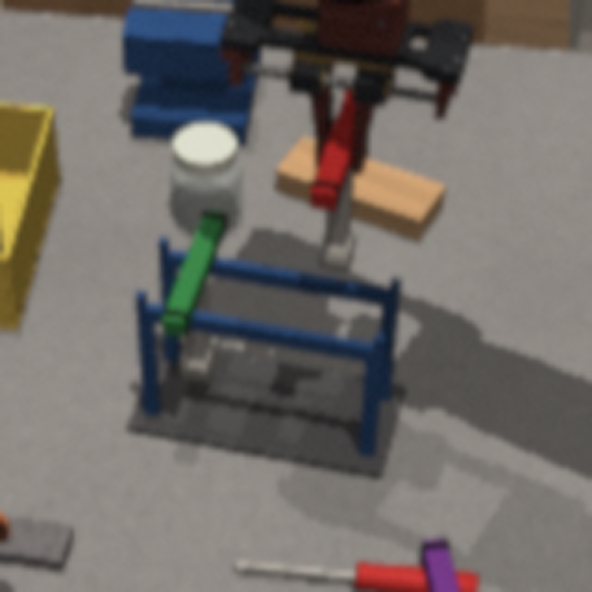

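View pics/wrist3.png

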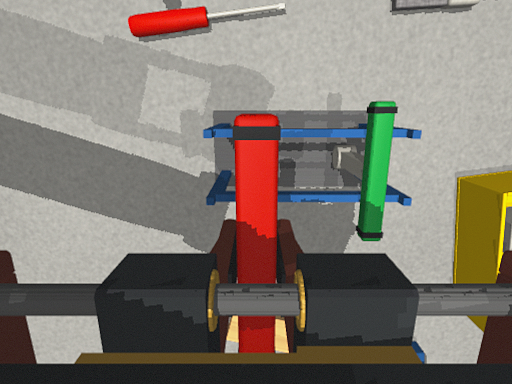

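View pics/top3.png

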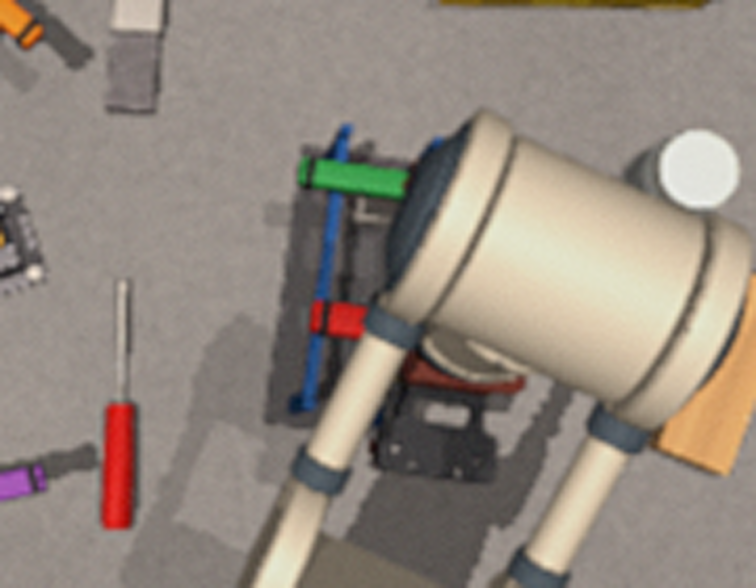

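The post hangs upright above the rack, about 15 mm too far in -y. I'll recheck the rails and the bar from the wrist view.

```bash
python3 - <<'E'
from h import *
f=np.load("pics/wrist3.npz"); im,d=f['im'],f['d']; cp={k:f[k] for k in('K','xyz','rotation')}
hsv=cv2.cvtColor(im,cv2.COLOR_RGB2HSV); H,S,V=[hsv[...,i].astype(int) for i in range(3)]
b=(H>105)&(H<125)&(S>100)&(d>0)
P=(cp['xyz']+ray(cp,np.stack(np.meshgrid(np.arange(512),np.arange(384)),-1).reshape(-1,2))*d.reshape(-1,1)).reshape(384,512,3)
a=np.radians(-7.7); ex=np.array([np.cos(a),np.sin(a)]); ey=np.array([-np.sin(a),np.cos(a)]); C=np.array([537.5,-173.5])
m=b&(P[...,2]>136)&(P[...,2]<144)
q=P[m]; X=(q[:,:2]-C)@ex; Y=(q[:,:2]-C)@ey
for sg in(1,-1):
    k=(Y*sg>15); print(sg,k.sum(),"Y med",np.median(Y[k]).round(1),Y[k].min().round(1),Y[k].max().round(1),"slope",np.polyfit(X[k],Y[k],1)[0].round(4),"X",X[k].min().round(1),X[k].max().round(1))
m=b&(P[...,2]>145)&(P[...,2]<156); q=P[m]; print("lips",np.c_[(q[:,:2]-C)@ex,(q[:,:2]-C)@ey].round()[::8].tolist())
r=((H<6)|(H>174))&(S>150)&(V>60)&(d>0)&(P[...,2]>270); r[270:]=0
q=P[r]; X=(q[:,:2]-C)@ex; Y=(q[:,:2]-C)@ey; print("bar",np.median(X).round(1),Y.max().round(1),np.polyfit(Y,X,1),np.polyfit(Y,q[:,2],1))
t=np.array([482.5,-182.3])-C; print("tcp",t@ex,t@ey)
E
```

```text
1 941 Y med 33.9 29.9 54.4 slope -0.0008 X -102.4 97.6
-1 926 Y med -33.8 -39.0 -29.9 slope -0.0026 X -104.2 103.3
lips [[-103.0, 38.0], [-105.0, 37.0], [-97.0, 36.0], [101.0, 37.0], [-98.0, 36.0], [100.0, 36.0], [-102.0, 35.0], [97.0, 35.0], [103.0, 35.0], [-99.0, 34.0], [100.0, 34.0], [-101.0, 33.0], [97.0, 33.0], [-104.0, 32.0], [97.0, 32.0], [101.0, 32.0], [-100.0, 31.0], [100.0, 31.0], [-102.0, 30.0], [97.0, 30.0], [105.0, 30.0], [-98.0, -30.0], [-102.0, -30.0], [99.0, -31.0], [-99.0, -31.0], [99.0, -31.0], [-99.0, -32.0], [99.0, -32.0], [-101.0, -34.0], [98.0, -33.0], [-99.0, -35.0], [100.0, -34.0], [-100.0, -35.0], [98.0, -35.0], [-102.0, -37.0], [99.0, -37.0], [-100.0, -38.0], [104.0, -38.0]]
bar -53.8 54.3 [-1.70742105e-03 -5.36557419e+01] [5.30672399e-03 3.13029831e+02]
tcp -53.324997552635025 -16.089892355496634
```

Call:
{"fn": "servo_tool", "kwargs": {
  "targets": [
    {"delta_pos": [0.007, 0.017, 0], "twist": 0, "hand": 1},
    {"delta_pos": [0.007, 0.0175, 0], "twist": 0, "hand": 1},
    {"delta_pos": [0, 0, 0], "twist": 0, "hand": 1},
    {"delta_pos": [0, 0, -0.03], "twist": 0, "hand": 1},
    {"delta_pos": [0, 0, -0.04], "twist": 0, "hand": 1},
    {"delta_pos": [0, 0, -0.04], "twist": 0, "hand": 1},
    {"delta_pos": [0, 0, -0.04], "twist": 0, "hand": 1},
    {"delta_pos": [0, 0, -0.03], "twist": 0, "hand": 1},
    {"delta_pos": [0, 0, 0], "twist": 0, "hand": 1},
    {"delta_pos": [0, 0, 0], "twist": 0, "hand": 1}
  ]
}}

```text
clock: 12.88
tcp_pos: [488.2, -168.1, 212.1]
tcp_rot: [0.753, 0.658, -0.0, -0.001]
wrist_force: [0.2, -0.2, -3.3]
gripper_width: 19.7
```

```bash
python3 - <<'E'
from h import *
from plant import *
s=read_state(); a=np.radians(-7.7); t=s['tcp_pos'][:2]-[537.5,-173.5]
print(s['clock'],s['tcp_pos'],t@[np.cos(a),np.sin(a)],t@[-np.sin(a),np.cos(a)],s['wrist_force'])
im,d=get_image("side"); cv2.imwrite("pics/s4.png",cv2.resize(im[60:220,180:340],None,fx=3.7,fy=3.7,interpolation=cv2.INTER_CUBIC)[:,:,::-1])
E
```

```text
12.8833 [ 488.18055358 -168.13657178  212.11795406] -49.59336810949826 -1.2930572306218406 [ 0.24506545 -0.15278089 -3.31778799]
```

View pics/s4.png

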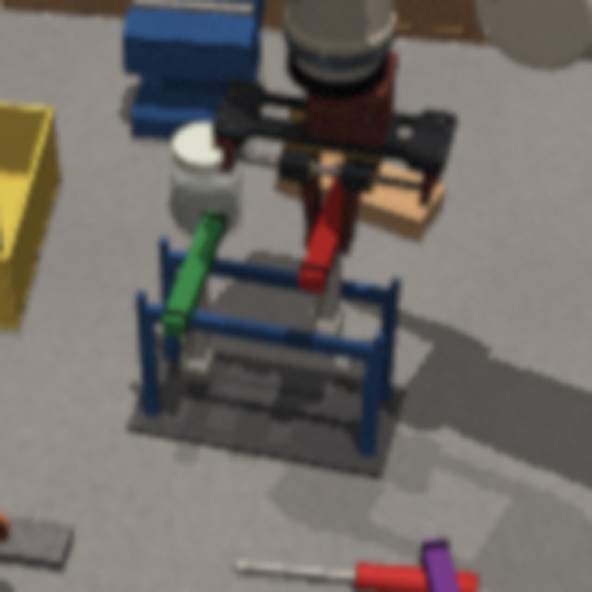

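The foot has entered between the rails. I'll keep lowering.

Call:
{"fn": "servo_tool", "kwargs": {
  "targets": [
    {"delta_pos": [0, 0, -0.03], "twist": 0, "hand": 1},
    {"delta_pos": [0, 0, -0.035], "twist": 0, "hand": 1},
    {"delta_pos": [0, 0, -0.035], "twist": 0, "hand": 1},
    {"delta_pos": [0, 0, -0.035], "twist": 0, "hand": 1},
    {"delta_pos": [0, 0, -0.03], "twist": 0, "hand": 1},
    {"delta_pos": [0, 0, -0.015], "twist": 0, "hand": 1},
    {"delta_pos": [0, 0, -0.01], "twist": 0, "hand": 1},
    {"delta_pos": [0, 0, 0], "twist": 0, "hand": 1},
    {"delta_pos": [0, 0, 0], "twist": 0, "hand": 1}
  ]
}}

```text
clock: 13.68
tcp_pos: [488.6, -168.6, 136.9]
tcp_rot: [0.753, 0.658, 0.0, 0.0]
wrist_force: [0.1, 0.4, -2.6]
gripper_width: 19.7
```

Call:
{"fn": "servo_tool", "kwargs": {
  "targets": [
    {"delta_pos": [0, 0, -0.005], "twist": 0, "hand": 1},
    {"delta_pos": [0, 0, -0.004], "twist": 0, "hand": 1},
    {"delta_pos": [0, 0, -0.004], "twist": 0, "hand": 1},
    {"delta_pos": [0, 0, -0.003], "twist": 0, "hand": 1},
    {"delta_pos": [0, 0, 0], "twist": 0, "hand": 1},
    {"delta_pos": [0, 0, 0], "twist": 0, "hand": 1}
  ],
  "force": 20
}}

```text
clock: 14.18
tcp_pos: [488.7, -168.6, 131.8]
tcp_rot: [0.753, 0.658, 0.0, 0.001]
wrist_force: [-2.0, 1.0, 6.4]
gripper_width: 20.0
```

It is seated on the rails (contact about +9 N). Now I'll release and retreat straight up.

Call:
{"fn": "servo_tool", "kwargs": {
  "targets": [
    {"delta_pos": [0, 0, 0.0015], "twist": 0, "hand": 1},
    {"delta_pos": [0, 0, 0], "twist": 0, "hand": 0.7},
    {"delta_pos": [0, 0, 0], "twist": 0, "hand": 0.6},
    {"delta_pos": [0, 0, 0], "twist": 0, "hand": 0.5},
    {"delta_pos": [0, 0, 0], "twist": 0, "hand": 0.4},
    {"delta_pos": [0, 0, 0], "twist": 0, "hand": 0.4},
    {"delta_pos": [0, 0, 0], "twist": 0, "hand": 0.4},
    {"delta_pos": [0, 0, 0], "twist": 0, "hand": 0.4}
  ]
}}

```text
clock: 14.85
tcp_pos: [488.4, -168.5, 130.7]
tcp_rot: [0.753, 0.658, -0.0, -0.0]
wrist_force: [0.5, 0.2, 0.0]
gripper_width: 52.6
```

Call:
{"fn": "servo_tool", "kwargs": {
  "targets": [
    {"delta_pos": [0, 0, 0.015], "twist": 0, "hand": 0.4},
    {"delta_pos": [0, 0, 0.03], "twist": 0, "hand": 0.4},
    {"delta_pos": [0, 0, 0.05], "twist": 0, "hand": 0.4},
    {"delta_pos": [0, 0, 0.06], "twist": 0, "hand": 0.4},
    {"delta_pos": [0, 0, 0.06], "twist": 0, "hand": 0.4},
    {"delta_pos": [0, 0, 0.06], "twist": 0, "hand": 0.4},
    {"delta_pos": [0, 0, 0.04], "twist": 0, "hand": 0.4},
    {"delta_pos": [0, 0, 0], "twist": 0, "hand": 0.4},
    {"delta_pos": [0, 0, 0], "twist": 0, "hand": 0.4}
  ]
}}

```text
clock: 15.6
tcp_pos: [488.9, -168.7, 258.4]
tcp_rot: [0.753, 0.658, 0.001, 0.001]
wrist_force: [0.3, -0.1, -0.7]
gripper_width: 52.8
```

```bash
python3 - <<'E'
from h import *
from plant import *
s=read_state(); print(s['clock'],s['tcp_pos'],s['wrist_force'],s['gripper_width'])
for n in("side","wrist"):
    im,d=get_image(n); cp=camera_params(n); np.savez(f"pics/{n}5.npz",im=im,d=d,**cp)
    cv2.imwrite(f"pics/{n}5.png",im[:,:,::-1])
hsv=cv2.cvtColor(im,cv2.COLOR_RGB2HSV); H,S,V=[hsv[...,i].astype(int) for i in range(3)]
P=(cp['xyz']+ray(cp,np.stack(np.meshgrid(np.arange(512),np.arange(384)),-1).reshape(-1,2))*d.reshape(-1,1)).reshape(384,512,3)
a=np.radians(-7.7); ex=np.array([np.cos(a),np.sin(a)]); ey=np.array([-np.sin(a),np.cos(a)]); C=np.array([537.5,-173.5])
for nm,m in [("red",((H<6)|(H>174))&(S>150)&(V>60)),("green",(H>50)&(H<80)&(S>120))]:
    q=P[m&(d>0)&(P[...,2]>145)&(P[...,2]<175)]; X=(q[:,:2]-C)@ex; Y=(q[:,:2]-C)@ey
    print(nm,len(q),"X",np.median(X).round(1),"Y",Y.min().round(1),Y.max().round(1),"zslope",np.polyfit(Y,q[:,2],1).round(3),"x-slope z",np.polyfit(X,q[:,2],1).round(3),"yaw",np.polyfit(Y,X,1).round(3))
E
python3 -c "
import cv2;im=cv2.imread('pics/side5.png');cv2.imwrite('pics/side5b.png',cv2.resize(im[60:300,170:340],None,fx=2.5,fy=2.5,interpolation=cv2.INTER_CUBIC))"
```

```text
15.6 [ 488.86129604 -168.68252914  258.37920123] [ 0.27946238 -0.14091011 -0.71182989] 52.761642454300706
red 2929 X -49.7 Y -70.4 67.6 zslope [1.00000e-03 1.59249e+02] x-slope z [1.10000e-02 1.59793e+02] yaw [ 1.0000e-03 -5.0086e+01]
green 3410 X 61.0 Y -65.0 63.6 zslope [3.00000e-03 1.57447e+02] x-slope z [  0.336 136.712] yaw [ 0.    61.713]
```

View pics/side5b.png

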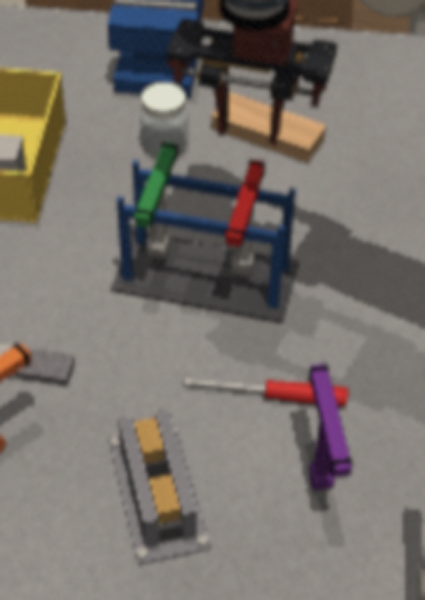

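View pics/wrist5.png

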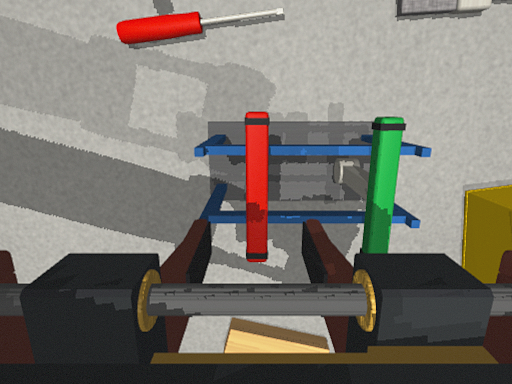

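Wrist view: the red bar lies level across both rails at u≈257, and the green post still hangs at u≈385. Side view: the socket is empty with both shoes pushed apart, and nothing else has moved. I'll hand in.

```bash
python3 -c "
from plant import *
print(hand_in())"
```

```text
the job is handed in; nothing more can be done
None
```

The red post now hangs upright by its handle across both rack rails, in the half nearer the robot, and the job is handed in at about 15.7 s of the 59 s allowed. I rocked it about 0.28 rad to the +y side and about 0.295 rad to the -y side. It then came up with only its own weight on the gripper.

**Red post:** its bar sits at x ≈ -50 mm and y ≈ -1 mm from the rack's centre. It is level to about 0.001 rad along its length, with its top at z ≈ 159–160 mm.

**Surroundings:** the last side picture shows both brass shoes pushed apart in the empty socket. The green post is still hanging and the nearby items in view look unmoved. I did not re-measure the items farther away.

**Robot:** the gripper is open and about 100 mm above the bar, touching nothing. The largest wrist force I read was about 22 N.

**What did not go to plan:** the pads slipped up to about 8 mm along the bar while rocking, and the arm lagged its commands by about 4–6 mm. I corrected both using measured tilt. No final check failed. The green bar read 61–62 mm from the rack's centre in the last wrist picture against 64 mm in the first views. I put that down to its side face being in view rather than to movement.

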